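Empty the saw's block chute into the tote

ROBOT

A 6-joint arm with a two-finger parallel gripper is mounted at the origin on the work surface. World frame = base frame: x ahead of the robot, y to its left, z up, the work surface at z = 0. Lengths are in mm, angles in rad, forces in N, time in s.
With the tool pointing down it reaches from about 350 to 875 mm from the base axis. Payload 4.2 kg.
Tool frame: the origin (TCP) lies at the very end of the fingers, on their centre line; the grasp point (between the pads) lies 19 mm behind it; z points along the fingers, y is the line along which they close (so a half turn about z gives the same grasp; the last joint's range is limited). The gripper opens to 85 mm and grips with 20 to 120 N. Pads are 22 mm wide; open, the fingers measure 114 mm over their backs; the gripper's body (76 mm by 85 mm) begins 54 mm behind the grasp point. The pads swing forward as they close: fully open they stand 13 mm farther back than shut.
Start: joints at [1.39, 0.385, 0.008, 0, -1.194, -0.259], TCP at [266.065, 565.516, 231.312] pointing down, gripper open.
Joint ranges: [-3.14, 3.14], [-1.21, 2.06], [-1.07, 1.41], [-3.16, 2.05], [-2.99, -0.16], [-3.1, 3.1]. Speed limits (rad/s): [2.79, 2.79, 3.14, 3.14, 3.14, 3.14].

INTERFACE

Orientations are given as a unit quaternion [x, y, z, w].
In Python, from bench import monitor, get_image, camera_info, job_done gives the robot as it stands.
- The arm moves only by the tool send_rows, never from a script. Its argument "series" is a list of rows, each a list of 3 entries, a list of its own where there are three numbers: the shift along the tool's x, y, z in mm, then the turn, a rotation vector about the tool's x, y, z in rad, then the finger opening in mm, from 0 to 85.4. A call has 1 to 8 rows; each row shifts and turns the commanded pose from where the row before left it, along the tool's axes as they then stand; what a row does not reach is not made up. A row lasts 1/10 s, in which the tool goes at most 50 mm and 8.59 degrees, less where a joint would pass 70% of its speed; a pose out of reach is approached as far as the arm can. A call with a gripper value outside its range is refused whole. The fingers move at their own pace and stop on an object; the grip force is fixed at half the most. Time passes only in rows, so rows that do not move let the fingers close. It gives the time, the measured TCP pose, the force, the opening and the grip force at its end, in the units of the state.
- monitor.read_state(): the state, without advancing time (a new reading comes with each control period).
- get_image(name): name is "scene" or "top"; returns the picture (384x512x3 uint8, red, green, blue); there is no depth.
- camera_info(name): a dict with "intrinsics" (3x3 intrinsics, pixels), "R" (3x3) and "t" (3): a world point X has camera coordinates R X + t. Camera axes: x right, y down, z forward; pixel columns grow to the right and rows downward; lengths in mm; the calibration is good to about 2 mm. A picture is of the moment at which its call begins. camera_info takes no time and is no camera call.
- job_done(): hands the job in; it is judged then, once.
The state is a dict: "clock": time; "joints": joint angles; "joint_vel": joint speeds; "joint_efforts": joint torques, N m; "position": TCP position; "ee_rot": TCP orientation; "contact_force": force on the tool from outside, world axes, zero at the start; "wrist_torque": the same for the moment, N m; "gripper_width": finger opening in mm; "grasp_force": force on a finger pad.
Only numpy, scipy, OpenCV 4.12 (cv2) and the standard library are available. Lean on these libraries where they do the work, as an engineer would, in place of code of your own. Each camera call takes 0.05 s, during which the arm holds its last target. There are 200 camera calls.

TASK

Pull the stop pin out of the chute and stand it in the steel cup; then hold the wooden tote up under the chute's mouth, lifting the gate with the tote's rims, and catch all the blocks that slide out. Set the loaded tote back down on its rubber mat and put the blocks lying about on the bench into it too, leaving the glue bottle, the hammer and the tin where they are.

Things in the scene. Friction and masses are not known exactly. Their poses are not given: they have to be found in the camera images.
- chute: fixed aluminium chute on wooden legs, open on top, its smooth floor sloping 30 degrees down to its mouth; 58 mm wide inside, 68 mm outside, walls 32 mm high, floor 300 mm long. Origin on the bench straight below the mouth's lip; x points level up the chute (blocks slide out towards -x), y across, z up. Legs begin at x = 70 mm; at x below 35 mm nothing hangs lower than z = 180 mm
- gate (a joint): rise of the dark steel gate across the mouth, m: 0 shut, 0.065 at most; slides straight up with about 2 N, drops shut by its weight. Blocks pass below it from 0.05 on. It is 92 mm wide, top edge at z = 265 mm when shut. Two flat ears, to be pushed up from below, stick out towards -x beside the mouth: each at x = -64 to -8 mm, |y| = 38 to 90 mm of the chute's frame; blocks fall between them
- lip (a point): lower end of the chute floor, middle of the mouth, 210 mm above the bench: the blocks leave here; the tote's rims must stay below it
- gate_ears (a point): point midway between the gate's two ears, level with their undersides: z = 140 mm when shut; rises with the gate
- pin: stop pin, 150 mm long, 90 g: steel rod 14 mm thick and 105 mm long, on top a dark wooden grip 22 mm thick and 45 mm long. Origin at the centre of its lower end, z along it to the grip. At the start upright and loose in a socket in the chute at x = 50 mm, y = 0 of its frame, lower end at z = 192 mm, holding the blocks back even if the gate is open; raised 100 mm it is clear of walls and blocks
- tote: loose wooden tote, 230 x 150 x 80 mm (x, y, z), walls and floor 6 mm, 320 g. Origin under its centre. A handle board 14 mm thick (along x), 150 mm wide, bridges the side rims at x = -85 mm, from z = 80 to 128 mm; pinch it across its thickness from above. Held with its x axis along the chute's and its +x end at x = +10 mm of the chute, its side rims lie under the gate's ears
- mat: fixed black rubber mat, 270 x 190 x 3 mm (x, y, z), where the tote stands at the start and belongs at the end. Origin at the centre of its underside
- cup: fixed round steel cup, open on top, 90 mm in diameter at the rim, 76 mm inside at the floor, 90 mm high, floor 5 mm thick. Origin at the centre of its underside
- glue: bystander: glue bottle, 60 mm in diameter, 170 mm high; origin under its centre; leave alone
- hammer: bystander: hammer lying on the bench; origin under its middle; leave alone
- tin: bystander: tin can, 80 mm in diameter, 90 mm high; origin under its centre; leave alone
- B1: plain pine block, 60 x 45 x 40 mm (its x, y, z), about 60 g; origin at its centre. At the start in the chute above the pin, one behind the other, its x axis along the slope
- B2: plain pine block, 60 x 45 x 40 mm (its x, y, z), about 60 g; origin at its centre. At the start in the chute above the pin, one behind the other, its x axis along the slope
- B3: plain pine block, 60 x 45 x 40 mm (its x, y, z), about 60 g; origin at its centre. At the start in the chute above the pin, one behind the other, its x axis along the slope (the uppermost; may be absent)
- S1: plain pine block, 60 x 45 x 40 mm (its x, y, z), about 60 g; origin at its centre. At the start lying flat on the bench (may be absent: 2 or 3 of S1 to S3 are there)
- S2: plain pine block, 60 x 45 x 40 mm (its x, y, z), about 60 g; origin at its centre. At the start lying flat on the bench (may be absent: 2 or 3 of S1 to S3 are there)
- S3: plain pine block, 60 x 45 x 40 mm (its x, y, z), about 60 g; origin at its centre. At the start lying flat on the bench (may be absent: 2 or 3 of S1 to S3 are there)
Things that resemble listed ones, but are neither listed nor needed, are in the scene too. What is shaped like the S2 but purple or white is not meant.

How it is judged (in metres and radians):
On the way, in this order (a step that is already met when the one before it is completed fails the run):
1. the stop pin has been pulled out of the chute and stands in the cup (horizontal distance between pin and cup below 0.045 m and z of pin in the frame of cup between -0.01 and 0.04 m), for 0.2 s.
2. the gate has been raised (value of joint gate above 0.03 m).
3. all the chute's blocks lie in the tote while it is held up off the bench (x of B1 in the frame of tote between -0.112 and 0.112 m and y of B1 in the frame of tote between -0.072 and 0.072 m and z of B1 in the frame of tote between 0 and 0.115 m and x of B2 in the frame of tote between -0.112 and 0.112 m and y of B2 in the frame of tote between -0.072 and 0.072 m and z of B2 in the frame of tote between 0 and 0.115 m and x of B3 in the frame of tote between -0.112 and 0.112 m and y of B3 in the frame of tote between -0.072 and 0.072 m and z of B3 in the frame of tote between 0 and 0.115 m and height (world z) of tote above 0.03 m and angle between tote's own z axis and vertical below 0.35 rad), for 0.2 s.
At the end, for the whole second after the job is handed in: the pin stands in the cup (lower end within 45 mm of its axis and under 40 mm above its foot), every block is inside the tote (centre within its walls and at most 35 mm above the rim), the tote stands upright on the mat within 50 mm of its centre, the gate is shut and everything is at rest (all of step 1 and x of B1 in the frame of tote between -0.112 and 0.112 m and y of B1 in the frame of tote between -0.072 and 0.072 m and z of B1 in the frame of tote between 0 and 0.115 m and x of B2 in the frame of tote between -0.112 and 0.112 m and y of B2 in the frame of tote between -0.072 and 0.072 m and z of B2 in the frame of tote between 0 and 0.115 m and x of B3 in the frame of tote between -0.112 and 0.112 m and y of B3 in the frame of tote between -0.072 and 0.072 m and z of B3 in the frame of tote between 0 and 0.115 m and x of S1 in the frame of tote between -0.112 and 0.112 m and y of S1 in the frame of tote between -0.072 and 0.072 m and z of S1 in the frame of tote between 0 and 0.115 m and x of S2 in the frame of tote between -0.112 and 0.112 m and y of S2 in the frame of tote between -0.072 and 0.072 m and z of S2 in the frame of tote between 0 and 0.115 m and x of S3 in the frame of tote between -0.112 and 0.112 m and y of S3 in the frame of tote between -0.072 and 0.072 m and z of S3 in the frame of tote between 0 and 0.115 m and horizontal distance between tote and mat below 0.05 m and height (world z) of tote below 0.015 m and angle between tote's own z axis and vertical below 0.1 rad and value of joint gate below 0.01 m and linear speed of each of B1, B2, B3, S1, S2, S3, tote, pin below 0.03 m/s); the robot touches nothing.
It fails at once if the glue bottle is moved more than 40 mm (distance of glue from where it was at the start of the episode above 0.04 m).
It fails at once if the hammer is moved more than 40 mm (distance of hammer from where it was at the start of the episode above 0.04 m).
It fails at once if the tin is moved more than 40 mm (distance of tin from where it was at the start of the episode above 0.04 m).
Of B3, S1, S2, S3 only 3 to 4 are there at a start; the rules pass over those that are not, and their reading is None.
At some moment in a run one of tote, S1, S2, S3 may be knocked a few centimetres aside while the robot is not near it.
It also fails if it takes over 200 s, if anything falls off the work surface, if the arm or the gripper's body presses on something with over 40 N, if the wrist force passes 120 N, or if a joint passes its speed limit or range.

## Working session

There is one attempt and no reset: what is moved stays moved. The work goes in short steps, Python scripts to look and compute and a tool call to move; the robot and the scene stay as the last step left them, time stands still between calls to the robot, and variables do not carry over. Pictures are saved under pics/ and viewed, at most 14 in all, crops included, and the job is handed in when it is done.

Besides the shell and the picture viewer there is one more tool, called after "Request:" as a command line: name --argument value ..., lists and objects as JSON in quotes. send_rows: Moves the arm, as the interface text tells. Its arguments: {"type":"object","properties":{"series":{"type":"array"}},"required":["series"]}

```bash
mkdir -p pics; ls; cat > h.py <<'E'
import numpy as np, cv2
from bench import monitor, get_image, camera_info, job_done
from scipy.spatial.transform import Rotation as R
def snap(n,f):
    im=get_image(n); cv2.imwrite(f'pics/{f}.png',im[:,:,::-1]); return im
def cam(n):
    c=camera_info(n); return np.array(c['intrinsics']),np.array(c['R']),np.array(c['t']).ravel()
def ray(n,uv):
    K,Rm,t=cam(n); d=Rm.T@np.linalg.solve(K,[uv[0],uv[1],1.]); return -Rm.T@t,d
def onz(n,uv,z):
    o,d=ray(n,uv); return o+d*(z-o[2])/d[2]
def proj(n,X):
    K,Rm,t=cam(n); p=K@(Rm@np.array(X,float)+t); return p[:2]/p[2]
def tri(uv1,uv2):
    (o1,d1),(o2,d2)=ray('scene',uv1),ray('top',uv2)
    A=np.c_[d1,-d2]; s=np.linalg.lstsq(A,o2-o1,rcond=None)[0]
    p,q=o1+s[0]*d1,o2+s[1]*d2; return (p+q)/2,np.linalg.norm(p-q)
def toTool(dw):
    s=monitor.read_state(); return R.from_quat(s['ee_rot']).inv().apply(dw)
E
python3 - <<'E'
from h import *
for n in('scene','top'):
    im=snap(n,n+'0'); K,Rm,t=cam(n); print(n,K.round(1).tolist(),(-Rm.T@t).round(),Rm.round(3).tolist())
    cv2.imwrite(f'pics/{n}0b.png',cv2.resize(im[:,:,::-1],(800,600),interpolation=cv2.INTER_CUBIC))
s=monitor.read_state();print(s); print(R.from_quat(s['ee_rot']).as_matrix().round(3))
E
```

```text
pics
scene [[358.2, 0.0, 260.1], [0.0, 358.2, 194.7], [0.0, 0.0, 1.0]] [1250. -546.  824.] [[0.599, 0.801, -0.009], [0.455, -0.349, -0.819], [-0.659, 0.487, -0.573]]
top [[373.0, 0.0, 254.4], [0.0, 373.0, 188.7], [0.0, 0.0, 1.0]] [ 459.  -35. 1437.] [[0.023, -1.0, -0.019], [-0.996, -0.022, -0.082], [0.082, 0.02, -0.996]]
{'clock': 0.1, 'joints': array([ 1.38959301e+00,  3.85472887e-01,  6.73435251e-03, -4.20708060e-04,
       -1.19400249e+00, -2.58586435e-01]), 'joint_vel': array([ 0.0008856 , -0.00150414,  0.00412495,  0.00104364, -0.00035801,
        0.00197307]), 'joint_efforts': array([-3.62941046e-04, -3.93322742e+01,  1.88928008e+01,  4.19790432e+00,
       -2.63640301e-03,  6.66632616e-06]), 'position': array([265.86478197, 565.0436955 , 230.32617228]), 'ee_rot': array([ 9.75902979e-01, -2.18202641e-01, -1.57763550e-04,  9.79183239e-04]), 'contact_force': array([ 0.14077034,  0.67103374, -0.84043026]), 'wrist_torque': array([-0.00090899,  0.05226914, -0.01919169]), 'grasp_force': 0.0, 'gripper_width': 85.2201056768526}
[[ 0.905 -0.426 -0.001]
 [-0.426 -0.905 -0.002]
 [ 0.     0.002 -1.   ]]
```

View pics/scene0b.png

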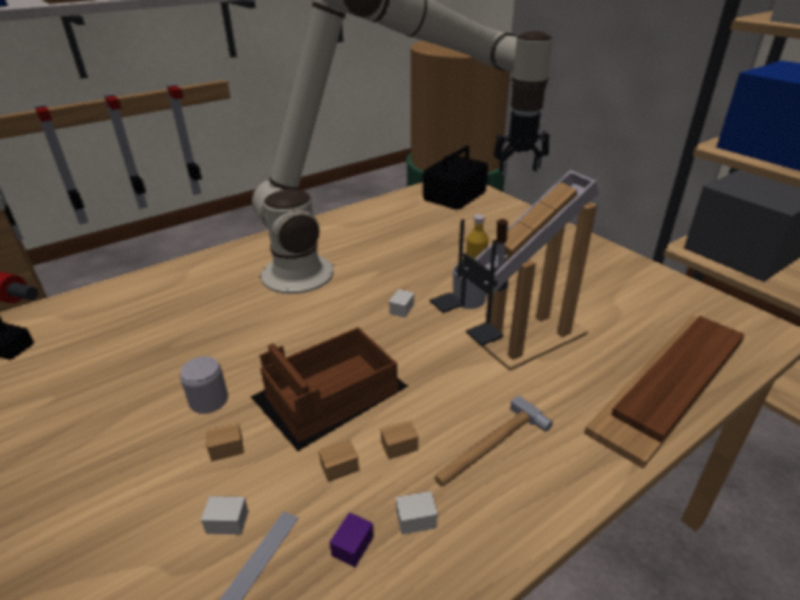

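View pics/top0b.png

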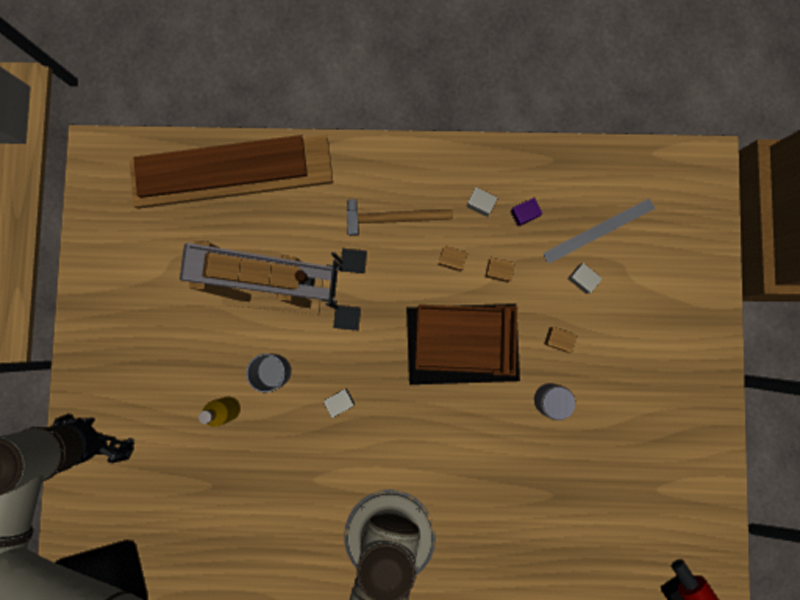

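The scene view shows the arm at the back, the chute with three blocks, the pin grip at (502,230), the ears at (447,302) and (485,333), and the tote at (325,385) with its handle at the left end. In the top view the pin is at (301,275), the ears at (354,261) and (347,318), and the cup at (270,372). The tote is at (463,340) with its handle at (507,340), the loose blocks are at (453,258), (500,269) and (562,339), the tin at (556,402) and the glue at (220,411).

```bash
cat >> h.py <<'E'
def blobs(im,mask,amin=30):
    n,l,st,c=cv2.connectedComponentsWithStats(mask.astype(np.uint8)); out=[]
    for i in range(1,n):
        if st[i,4]>=amin:
            cn=cv2.findContours((l==i).astype(np.uint8),cv2.RETR_EXTERNAL,cv2.CHAIN_APPROX_NONE)[0][0]
            out.append((c[i],st[i,4],cv2.minAreaRect(cn),cn))
    return out
def box(n,cn,z):
    "minAreaRect of contour cast onto plane z"
    p=np.array([onz(n,q[0],z)[:2] for q in cn],np.float32)
    return cv2.minAreaRect(p)
E
python3 - <<'E'
from h import *
im=cv2.imread('pics/top0.png')[:,:,::-1]; sc=cv2.imread('pics/scene0.png')[:,:,::-1]
hsv=cv2.cvtColor(np.ascontiguousarray(im),cv2.COLOR_RGB2HSV)
for n,p in dict(ear=(354,261),pin=(301,274),blk=(453,258),bench=(480,290),tote=(455,345),mat=(411,350),handle=(507,340),wall=(460,307),cup=(270,372)).items():
    print(n,hsv[int(p[1]*.64),int(p[0]*.64)])
V=hsv[:,:,2]
for b in blobs(im,V<60,40):
    if 60<b[0][0]<420 and 90<b[0][1]<300: print('dark',(b[0]/.64).round(),b[1],[box('top',b[3],z) for z in (3,140)])
cv2.imwrite('pics/c1.png',np.hstack([cv2.resize(im[140:260,110:250,::-1],(560,480),interpolation=cv2.INTER_CUBIC)]))
cv2.imwrite('pics/c2.png',cv2.resize(im[145:265,240:380,::-1],(700,600),interpolation=cv2.INTER_CUBIC))
E
```

```text
ear [100  23  33]
pin [ 11 203  44]
blk [ 17 158 113]
bench [ 18 143 118]
tote [ 11 191  68]
mat [90 73  7]
handle [ 12 198  80]
wall [ 13 184  72]
cup [100   8  97]
dark [273. 155.] 80 [((915.6314086914062, 324.6960754394531), (24.0242977142334, 172.98277282714844), 10.356508255004883), ((871.9923706054688, 290.3555603027344), (21.729633331298828, 156.45994567871094), 10.35653305053711)]
dark [226. 184.] 188 [((845.9327392578125, 441.5989990234375), (31.832122802734375, 426.67236328125), 12.23586654663086), ((808.9511108398438, 396.09222412109375), (28.791574478149414, 385.917724609375), 12.235859870910645)]
dark [519. 217.] 44 [((789.8807373046875, -316.7656555175781), (45.40737533569336, 61.1225471496582), 26.687780380249023), ((758.2531127929688, -289.8355407714844), (41.07017135620117, 55.28432083129883), 26.687864303588867)]
dark [345. 287.] 601 [((590.9579467773438, 132.95509338378906), (100.52701568603516, 197.13197326660156), 85.77928161621094), ((578.3307495117188, 116.92915344238281), (90.92494201660156, 178.3024444580078), 85.77928161621094)]
dark [303. 278.] 79 [((615.39
[... 1080 characters left out ...]
249093055725098)]
dark [284. 367.] 68 [((390.92730712890625, 270.43267822265625), (75.14202880859375, 30.220779418945312), 17.14668083190918), ((397.40655517578125, 241.2752685546875), (67.9646987915039, 27.334165573120117), 17.146692276000977)]
dark [542. 395.] 108 [((337.6557922363281, -363.95465087890625), (41.243804931640625, 77.85811614990234), 68.90355682373047), ((349.2233581542969, -332.51715087890625), (37.30430221557617, 70.42131042480469), 68.90354919433594)]
dark [230. 406.] 112 [((295.4131164550781, 400.0483703613281), (57.439693450927734, 43.38501739501953), 31.20299530029297), ((311.0156555175781, 358.5103759765625), (51.95320510864258, 39.24099349975586), 31.202993392944336)]
```

View pics/c1.png

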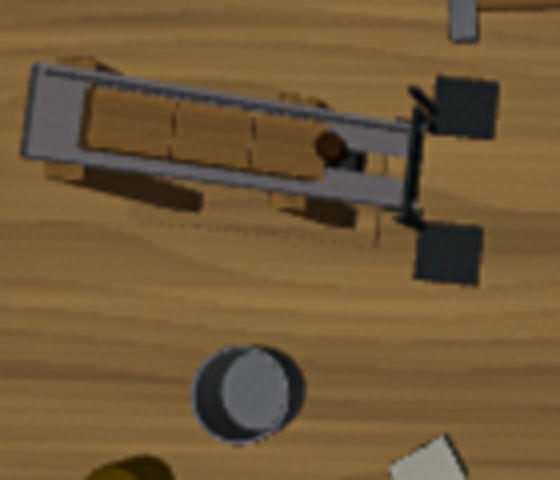

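View pics/c2.png

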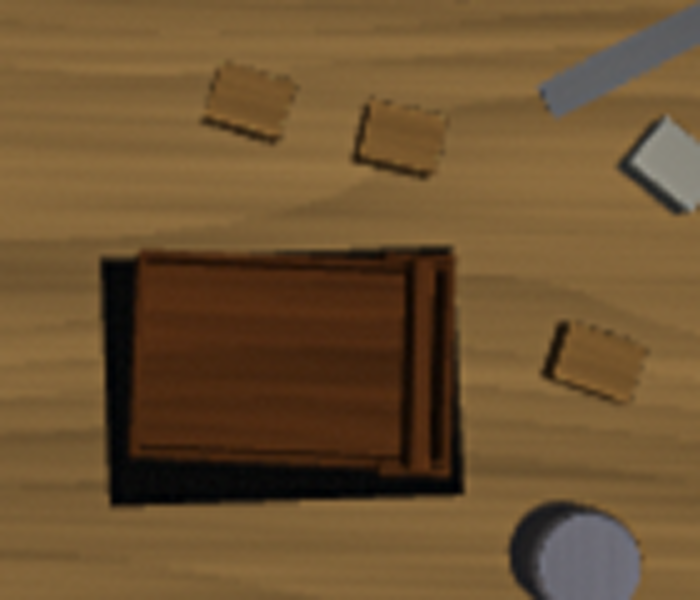

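The first crop shows the ears' outlines, the pin grip's top centre at about (330,146) and the cup rim's centre at about (248,394) with a radius of 55. The second shows the tote rim at its +x end from (140,252) to (132,457), the handle's top at columns 413-434 and rows 256-470, and the top faces of the three blocks.

```bash
python3 - <<'E'
from h import *
def c1(p): return (np.array(p)+.5)/4-.5+[110,140]
def c2(p): return (np.array(p)+.5)/5-.5+[240,145]
def quad(f,ps,z):
    P=np.array([onz('top',f(p),z)[:2] for p in ps]); e=P-np.roll(P,-1,0); 
    print('  sides',np.linalg.norm(e,axis=1).round(1),'ang',np.degrees(np.arctan2(e[:,1],e[:,0])).round(1)); return P.mean(0)
a=quad(c1,[(437,76),(498,83),(494,139),(432,130)],142); b=quad(c1,[(420,222),(483,228),(478,286),(414,278)],142)
d=a-b; print('ears',a,b,np.linalg.norm(d))
yx=d/np.linalg.norm(d)  # either +-y
X=np.array([-yx[1],yx[0]]); X=X if X[1]>0 else -X
mid=(a+b)/2; lip=mid+36*X; print('X',X,np.degrees(np.arctan2(X[1],X[0])),'lip',lip,'pin pred',lip+50*X)
print('pin top',onz('top',c1((330,146)),342))
P=[*(lip+50*X),342]; print('pred px c1',(proj('top',P)-[110,140]+.5)*4-.5,'scene800',(proj('scene',P)+.5)/.64)
# chute walls far end check: x=260,z=210+150+~28
for y in(-34,34):
    Y=np.array([-X[1],X[0]]); q=lip+(300*.866-16)*X+y*Y; print('chute end c1',(proj('top',[*q,210+150+28])-[110,140]+.5)*4-.5)
print('cup',onz('top',c1((248,394)),90))
print('handle',quad(c2,[(413,256),(434,256),(434,470),(411,468)],128))
r=[onz('top',c2(p),80)[:2] for p in((140,252),(131,457))]; print('tote +x end',r,np.mean(r,0),np.linalg.norm(r[0]-r[1]))
for n,q in dict(A=[(230,62),(298,82),(280,138),(208,120)],B=[(372,98),(447,112),(432,175),(360,157)],C=[(570,322),(648,350),(630,403),(555,373)]).items(): print(n,quad(c2,q,40))
print('mat',quad(c2,[(102,260),(452,248),(463,492),(112,505)],3))
print('glue',onz('top',c1((110,478)),100),'tin',onz('top',c2((588,560)),90))
E
```

```text
sides [54.1 49.6 55.  47.9] ang [ 84.6  -2.5 -97.1 176.5]
  sides [55.3 50.6 56.2 49. ] ang [ 85.8  -3.3 -95.8 175.7]
ears [641.61081695  93.20515129] [512.84733601 103.77822794] 129.1968419693122
X [0.08183696 0.99664573] 85.3058379751103 lip [580.175207   134.37093591] pin pred [584.26705495 184.20322244]
pin top [582.13840257 172.94060592 342.        ]
pred px c1 [314.97366196 142.82835007] scene800 [506.62593681 220.04111112]
chute end c1 [40.2882457  60.65630012]
chute end c1 [ 27.50878781 154.58288237]
cup [384.46496389 286.45363814  90.        ]
  sides [ 14.7 148.9  16.  147.6] ang [ 91.3   0.4 -93.6 179.9]
handle [ 472.59534552 -253.99534081]
tote +x end [array([548.30135235, -55.84537703]), array([399.79362229, -52.37013281])] [474.04748732 -54.10775492] 148.5483867628372
  sides [53.4 44.8 55.8 47.3] ang [  74.6  -16.8 -103.   160.4]
A [ 667.39529593 -140.08117319]
  sides [57.2 49.1 55.5 45.7] ang [  80.5  -12.8 -103.   169.2]
B [ 643.13541846 -252.18652866]
  sides [60.9 41.7 59.2 39.7] ang [  71.3  -18.7 -110.7  163.9]
C [ 476.60821798 -400.36899897]
  sides [268.9 185.9 266.8 187.1] ang [  93.2    2.9  -86.5 -176.4]
mat [ 461.05501489 -167.49230537]
glue [307.807688   404.40518648 100.        ] tin [ 335.37718135 -378.31538223   90.        ]
```

```bash
python3 - <<'E'
from h import *
im=cv2.imread('pics/top0.png'); sc=cv2.imread('pics/scene0.png')
a=cv2.resize(im[160:190,175:215],(640,480)[:2],interpolation=cv2.INTER_NEAREST)[:300]
b=cv2.resize(sc[132:182,280:350],(700,500),interpolation=cv2.INTER_NEAREST)
cv2.imwrite('pics/pin.png',np.vstack([np.pad(a[:300],((0,0),(0,60),(0,0))),b[:300]]))
X=np.array([0.08184,0.99665]);lip=np.array([580.2,134.4])
for dx in (50,40):
  for z in (342,297,240):
    P=[*(lip+dx*X),z]; print(dx,z,(proj('top',P)-[175,160]+.5)*16,(proj('scene',P)-[280,132]+.5)*10+[0,300])
E
```

```text
50 342 [221.7424154  253.17639327] [442.53567348 388.2657445 ]
50 297 [267.20741056 280.71930724] [428.86311757 521.48096151]
50 240 [319.95018734 312.67113652] [412.44076967 681.48810665]
40 342 [275.14132807 258.69059441] [416.66457832 396.49971538]
40 297 [318.53620279 286.02510259] [403.54870469 530.04632017]
40 240 [368.87645103 317.73451381] [387.79829216 690.41795668]
```

View pics/pin.png

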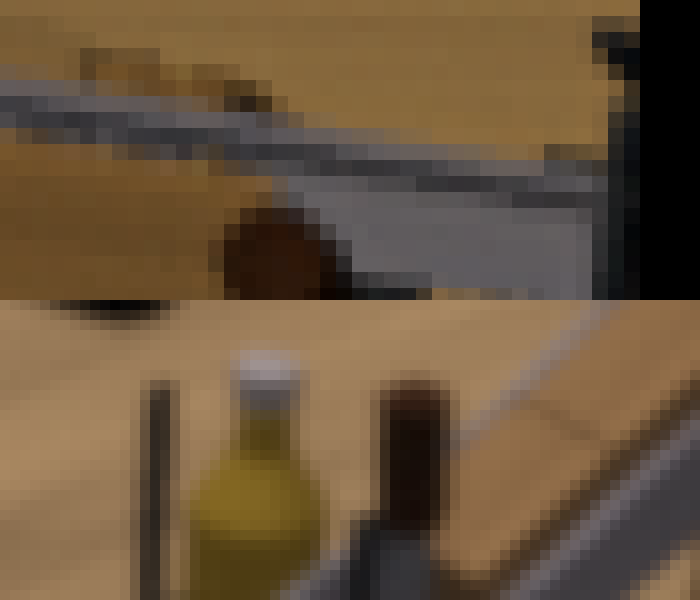

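Both views agree: the pin leans about 5° down-chute, with its grip centre near (583.6, 176) at z ≈ 320. The ears and the chute's far end agree with each other on the lip at (580, 134) and an X direction of 85.3°.

Request:
send_rows --series '[[[0,0,-48],[0,0,0.14],85],[[0,0,-48],[0,0,0.14],85],[[0,0,-48],[0,0,0.14],85],[[0,0,-48],[0,0,0.14],85],[[0,0,0],[0,0,0.14],85],[[0,0,0],[0,0,0.14],85],[[0,0,0],[0,0,0.14],85],[[0,0,0],[0,0,0.14],85]]'

```text
clock: 0.9
position: [265.9, 565.4, 422.6]
ee_rot: [0.709, -0.705, 0.0, 0.001]
contact_force: [0.4, 0.5, -0.1]
gripper_width: 85.1
grasp_force: 0.0
```

```bash
cat >> h.py <<'E'
def go(tx,ty,tz,yang=None):
    "needed tool shift (current axes) to world target; turn so tool y points at yang deg (mod 180)"
    s=monitor.read_state(); M=R.from_quat(s['ee_rot']); m=M.as_matrix(); d=np.array([tx,ty,tz])-s['position']
    print('pos',s['position'].round(1),'w',round(s['gripper_width'],1),'gf',round(s['grasp_force'],1),'F',s['contact_force'].round(1),'t',round(s['clock'],2),'j6',s['joints'][5].round(2))
    a=np.degrees(np.arctan2(m[1,1],m[0,1])); print('tilt',np.degrees(np.arccos(-m[2,2])).round(2),'yang',a.round(2),'xw',m[:,0].round(3),'yw',m[:,1].round(3))
    print('shift now',M.inv().apply(d).round(1),np.linalg.norm(d).round(1))
    if yang is not None:
        th=(a-yang+90)%180-90; print('turn',np.radians(th).round(3),'shift after turn',(M*R.from_rotvec([0,0,np.radians(th)])).inv().apply(d).round(1))
E
python3 -c "
from h import *
go(583.6,175.8,420,175.3)"
```

```text
pos [265.9 565.4 422.6] w 85.1 gf 0.0 F [ 0.4  0.5 -0.1] t 0.9 j6 -1.38
tilt 0.08 yang -179.7 xw [ 0.005 -1.     0.001] yw [-1.    -0.005  0.001]
shift now [ 391.3 -315.6    2.9] 502.7
turn 0.087 shift after turn [ 362.3 -348.5    2.9]
```

Request:
send_rows --series '[[[0,0,0],[0,0,0.087],85],[[33,-31.7,0],[0,0,0],85],[[33,-31.7,0],[0,0,0],85],[[33,-31.7,0],[0,0,0],85],[[33,-31.7,0],[0,0,0],85],[[33,-31.7,0],[0,0,0],85],[[33,-31.7,0],[0,0,0],85],[[33,-31.7,0],[0,0,0],85]]'

```text
clock: 1.7
position: [470.4, 316.7, 423.0]
ee_rot: [-0.68, 0.733, 0.0, -0.0]
contact_force: [1.0, 1.0, -0.6]
gripper_width: 85.1
grasp_force: 0.0
```

Request:
send_rows --series '[[[33,-31.7,0],[0,0,0],70],[[33,-31.7,0],[0,0,0],60],[[33,-31.7,0],[0,0,0],55],[[32,-31.5,0],[0,0,0],55],[[0,0,0],[0,0,0],55]]'

```text
clock: 2.2
position: [588.4, 174.2, 421.4]
ee_rot: [-0.677, 0.736, 0.0, -0.002]
contact_force: [0.6, 0.3, -0.8]
gripper_width: 55.0
grasp_force: 0.0
```

```bash
python3 -c "
from h import *
go(583.6,175.8,302,175.3)"
```

```text
pos [588.4 174.2 421.4] w 55.0 gf 0.0 F [ 0.6  0.3 -0.8] t 2.2 j6 -0.63
tilt 0.18 yang 175.28 xw [-0.082 -0.997  0.002] yw [-0.997  0.082  0.002]
shift now [ -1.4   4.7 119.5] 119.6
turn -0.0 shift after turn [ -1.4   4.7 119.5]
```

Request:
send_rows --series '[[[-1.4,4.7,30],[0,0,0],55],[[0,0,40],[0,0,0],55],[[0,0,30],[0,0,0],55],[[0,0,18],[0,0,0],55],[[0,0,0],[0,0,0],40],[[0,0,0],[0,0,0],10],[[0,0,0],[0,0,0],10],[[0,0,0],[0,0,0],10]]'

```text
clock: 3.0
position: [582.2, 180.2, 306.8]
ee_rot: [-0.68, 0.733, -0.001, 0.001]
contact_force: [1.2, -0.5, 1.0]
gripper_width: 20.3
grasp_force: 58.6
```

```bash
python3 -c "
from h import *
go(583.6,175.8,302,175.3)"
```

```text
pos [582.2 180.2 306.8] w 20.3 gf 58.6 F [ 1.2 -0.5  1. ] t 3.0 j6 -0.64
tilt 0.18 yang 175.66 xw [-0.076 -0.997 -0.002] yw [-0.997  0.076 -0.003]
shift now [ 4.3 -1.7  4.8] 6.7
turn 0.006 shift after turn [ 4.3 -1.8  4.8]
```

Request:
send_rows --series '[[[0,0,-10],[0,0,0],10],[[0,0,-20],[0,0,0],10],[[0,0,-20],[0,0,0],10],[[0,0,-20],[0,0,0],10],[[0,0,-25],[0,0,0],10],[[0,0,-25],[0,0,0],10],[[0,0,-20],[0,0,0],10],[[0,0,0],[0,0,0],10]]'

```text
clock: 3.8
position: [581.9, 179.7, 449.8]
ee_rot: [-0.68, 0.734, -0.001, 0.004]
contact_force: [-0.2, -0.6, -1.4]
gripper_width: 20.7
grasp_force: 59.1
```

```bash
python3 - <<'E'
from h import *
go(384.5,286.5,446,175.3)
a=snap('top','t1'); b=snap('scene','s1')
cv2.imwrite('pics/l1.png',cv2.resize(np.hstack([a[130:260,110:250],b[60:190,270:410]])[:,:,::-1],(800,371),interpolation=cv2.INTER_CUBIC))
E
```

```text
pos [581.9 179.7 449.8] w 20.7 gf 59.1 F [-0.2 -0.6 -1.4] t 3.8 j6 -0.64
tilt 0.42 yang 175.63 xw [-0.076 -0.997 -0.004] yw [-0.997  0.076 -0.007]
shift now [-91.4 205.    2.8] 224.5
turn 0.006 shift after turn [-90.2 205.5   2.8]
```

View pics/l1.png

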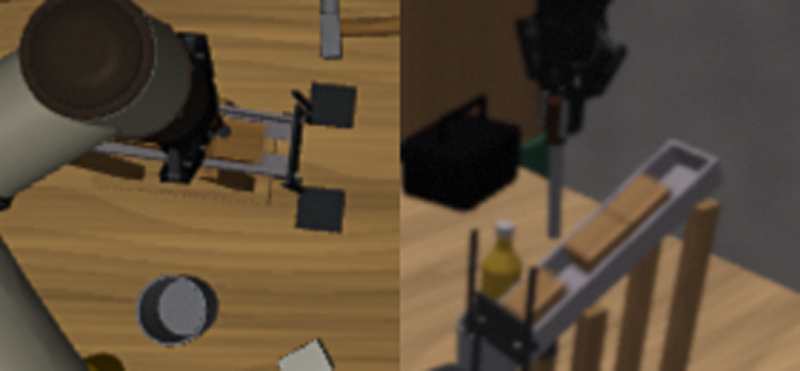

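Request:
send_rows --series '[[[0,20,0],[0,0,0],10],[[-17,37,0],[0,0,0],10],[[-17,37,0],[0,0,0],10],[[-17,37,0],[0,0,0],10],[[-17,37,0],[0,0,0],10],[[-17,36,0],[0,0,0],10],[[0,0,0],[0,0,0],10],[[0,0,0],[0,0,0],10]]'

```text
clock: 4.7
position: [383.5, 280.2, 444.5]
ee_rot: [-0.681, 0.733, -0.0, -0.001]
contact_force: [0.9, 0.2, -0.8]
gripper_width: 20.9
grasp_force: 59.1
```

Request:
send_rows --series '[[[0,0,30],[0,0,0],10],[[0,0,40],[0,0,0],10],[[0,0,40],[0,0,0],10],[[0,0,40],[0,0,0],10],[[0,0,25],[0,0,0],10],[[0,0,15],[0,0,0],10],[[0,0,0],[0,0,0],10]]'

```text
clock: 5.4
position: [384.1, 277.9, 252.0]
ee_rot: [-0.679, 0.734, -0.0, -0.004]
contact_force: [-0.1, -0.1, -0.2]
gripper_width: 20.9
grasp_force: 59.2
```

```bash
python3 - <<'E'
from h import *
go(384.5,280,127,175.3)
b=snap('scene','s2')
cv2.imwrite('pics/l2.png',cv2.resize(b[80:210,240:380][:,:,::-1],(560,520),interpolation=cv2.INTER_CUBIC))
E
```

```text
pos [384.1 277.9 252. ] w 20.9 gf 59.2 F [-0.1 -0.1 -0.2] t 5.4 j6 -1.05
tilt 0.45 yang 175.5 xw [-0.078 -0.997  0.006] yw [-0.997  0.078  0.005]
shift now [ -2.9  -0.8 125. ] 125.0
turn 0.004 shift after turn [ -2.9  -0.8 125. ]
```

View pics/l2.png

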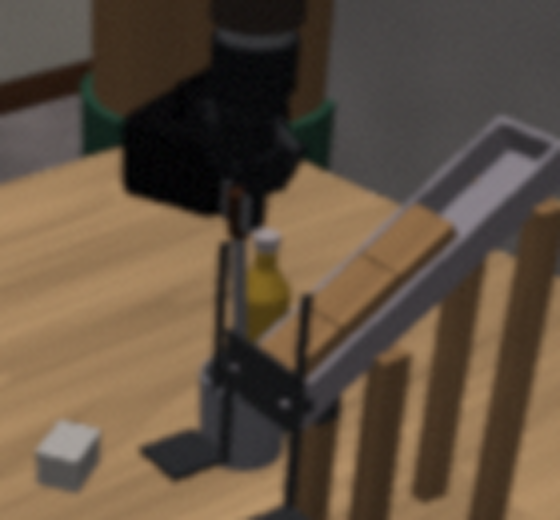

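The pin rod at column 240 is lined up with the cup at (240,410), so I'm lowering it.

Request:
send_rows --series '[[[0,0,35],[0,0,0],10],[[0,0,35],[0,0,0],10],[[0,0,25],[0,0,0],10],[[0,0,15],[0,0,0],10],[[0,0,10],[0,0,0],10],[[0,0,0],[0,0,0],10],[[0,0,0],[0,0,0],10]]'

```text
clock: 6.15
position: [385.4, 280.7, 136.3]
ee_rot: [-0.68, 0.733, -0.0, 0.001]
contact_force: [0.0, 0.8, -0.4]
gripper_width: 20.7
grasp_force: 59.1
```

Request:
send_rows --series '[[[0,0,0],[0,0,0],30],[[0,0,0],[0,0,0],50],[[0,0,0],[0,0,0],60],[[0,0,0],[0,0,0],60],[[0,0,-30],[0,0,0],60],[[0,0,-40],[0,0,0],60],[[0,0,-45],[0,0,0],60],[[0,0,-45],[0,0,0],60]]'

```text
clock: 6.95
position: [384.3, 279.7, 297.2]
ee_rot: [-0.68, 0.733, -0.0, -0.0]
contact_force: [0.6, -0.2, -0.4]
gripper_width: 60.3
grasp_force: 0.0
```

Request:
send_rows --series '[[[48,0,-10],[0,0,0],60],[[48,0,-10],[0,0,0],60],[[48,0,-10],[0,0,0],60],[[48,0,-10],[0,0,0],60],[[48,0,-10],[0,0,0],60],[[48,0,-10],[0,0,0],60],[[48,0,0],[0,0,0],60],[[40,0,0],[0,0,0],60]]'

```text
clock: 7.75
position: [355.1, -96.8, 356.1]
ee_rot: [-0.68, 0.734, -0.001, 0.001]
contact_force: [0.8, 0.6, -0.5]
gripper_width: 60.2
grasp_force: 0.0
```

```bash
python3 - <<'E'
from h import *
go(472.6,-254,200,88)
a=snap('top','t3');b=snap('scene','s3')
cv2.imwrite('pics/l3.png',cv2.resize(np.hstack([a[130:280,110:400],b[130:280,130:350]])[:,:,::-1],(800,235),interpolation=cv2.INTER_CUBIC))
E
```

```text
pos [355.1 -96.8 356.1] w 60.2 gf 0.0 F [ 0.8  0.6 -0.5] t 7.75 j6 -0.26
tilt 0.14 yang 175.63 xw [-0.076 -0.997 -0.001] yw [-0.997  0.076 -0.002]
shift now [ 147.9 -128.7  156.4] 250.8
turn 1.529 shift after turn [-122.5 -153.1  156.4]
```

View pics/l3.png

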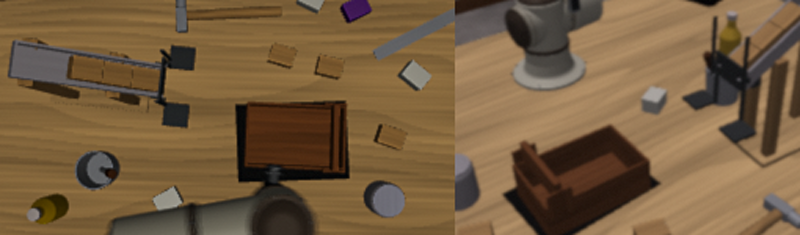

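The pin stands in the cup, leaning, at (105,170), and the tote and blocks look unchanged. Next I turn the tool and go over the handle.

Request:
send_rows --series '[[[37,-32,0],[0,0,0],60],[[37,-32,0],[0,0,0],60],[[37,-32,0],[0,0,0],60],[[37,-32,0],[0,0,0],60],[[0,0,10],[0,0,0.145],60],[[0,0,10],[0,0,0.145],60],[[0,0,10],[0,0,0.145],60],[[0,0,10],[0,0,0.145],60]]'

```text
clock: 8.65
position: [472.8, -251.5, 314.6]
ee_rot: [-0.439, 0.898, 0.0, -0.0]
contact_force: [-0.1, -0.4, -0.3]
gripper_width: 59.9
grasp_force: 0.0
```

Request:
send_rows --series '[[[0,0,10],[0,0,0.145],60],[[0,0,10],[0,0,0.145],60],[[0,0,10],[0,0,0.145],60],[[0,0,10],[0,0,0.145],60],[[0,0,10],[0,0,0.145],60],[[0,0,10],[0,0,0.145],60],[[0,0,10],[0,0,0.056],60],[[0,0,0],[0,0,0],60]]'

```text
clock: 9.45
position: [471.9, -251.0, 243.8]
ee_rot: [0.005, 1.0, 0.001, -0.002]
contact_force: [-0.8, 1.2, 0.1]
gripper_width: 60.4
grasp_force: 0.0
```

```bash
python3 - <<'E'
from h import *
go(472.6,-254,97,89.3)
a=cv2.imread('pics/t3.png').astype(int);o=cv2.imread('pics/top0.png').astype(int)
d=np.abs(a-o).max(2)>25
print(d[145:245,255:335].sum(), d[145:195,260:340].sum(), d[195:235,335:380].sum())
E
```

```text
pos [ 471.9 -251.   243.8] w 60.4 gf 0.0 F [-0.8  1.2  0.1] t 9.45 j6 -1.4
tilt 0.19 yang 89.41 xw [-1.     0.01   0.003] yw [0.01  1.    0.001]
shift now [ -1.2  -3.2 146.8] 146.8
turn 0.002 shift after turn [ -1.2  -3.2 146.8]
60 0 0
```

Request:
send_rows --series '[[[-1,-3,40],[0,0,0],60],[[0,0,40],[0,0,0],60],[[0,0,30],[0,0,0],60],[[0,0,25],[0,0,0],60],[[0,0,12],[0,0,0],60],[[0,0,0],[0,0,0],60],[[0,0,0],[0,0,0],40],[[0,0,0],[0,0,0],25]]'

```text
clock: 10.25
position: [474.6, -255.3, 100.0]
ee_rot: [0.005, 1.0, -0.0, 0.002]
contact_force: [-0.1, -0.3, -0.2]
gripper_width: 32.0
grasp_force: 0.0
```

Request:
send_rows --series '[[[0,0,0],[0,0,0],5],[[0,0,0],[0,0,0],5],[[0,0,0],[0,0,0],5],[[0,0,0],[0,0,0],5]]'

```text
clock: 10.65
position: [474.1, -255.2, 99.6]
ee_rot: [0.005, 1.0, -0.0, 0.001]
contact_force: [-2.0, 2.6, 5.7]
gripper_width: 12.8
grasp_force: 60.3
```

Request:
send_rows --series '[[[0,0,-10],[0,0,0],5],[[0,0,-20],[0,0,0],5],[[0,0,0],[0,0,0],5],[[0,0,0],[0,0,0],5]]'

```text
clock: 11.05
position: [472.9, -255.0, 128.0]
ee_rot: [0.006, 1.0, 0.0, -0.0]
contact_force: [-0.1, 0.3, -4.3]
gripper_width: 13.0
grasp_force: 58.8
```

```bash
python3 - <<'E'
from h import *
go(564.6,-55,127,85.3)
a=snap('top','t4');b=snap('scene','s4')
cv2.imwrite('pics/l4.png',cv2.resize(b[190:290,130:280][:,:,::-1],(750,500),interpolation=cv2.INTER_CUBIC))
E
```

```text
pos [ 472.9 -255.   128. ] w 13.0 gf 58.8 F [-0.1  0.3 -4.3] t 11.05 j6 -1.39
tilt 0.03 yang 89.33 xw [-1.     0.012  0.   ] yw [0.012 1.    0.   ]
shift now [-89.4 201.1   1. ] 220.0
turn 0.07 shift after turn [-75.  206.9   1. ]
```

View pics/l4.png

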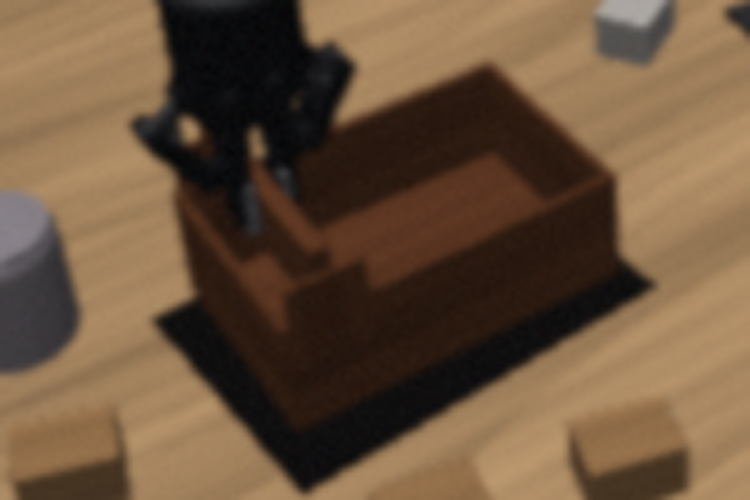

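The tote is held level about 28 mm up, with clear mat below it. I carry it toward the mouth and stop short to check.

Request:
send_rows --series '[[[0,0,-8],[0,0,0.035],5],[[0,0,-6],[0,0,0.035],5],[[-10,18,0],[0,0,0],5],[[-15,35,0],[0,0,0],5],[[-15,35,0],[0,0,0],5],[[-15,35,0],[0,0,0],5],[[-15,30,0],[0,0,0],5],[[-5,15,0],[0,0,0],5]]'

```text
clock: 11.95
position: [562.6, -91.6, 141.0]
ee_rot: [0.04, 0.999, -0.0, -0.001]
contact_force: [0.3, 0.0, -3.6]
gripper_width: 13.1
grasp_force: 59.0
```

```bash
python3 - <<'E'
from h import *
go(564.6,-55,140,85.3)
a=snap('top','t5');b=snap('scene','s5')
c=cv2.resize(a[140:240,170:320][:,:,::-1],(600,400),interpolation=cv2.INTER_CUBIC);d=cv2.resize(b[150:270,200:350][:,:,::-1],(600,480),interpolation=cv2.INTER_CUBIC)
cv2.imwrite('pics/l5.png',cv2.resize(np.vstack([c[:],d])[:],(480,600)) if 0 else np.hstack([cv2.resize(c,(400,267)),cv2.resize(d,(400,320))[:267]]))
E
```

```text
pos [562.6 -91.6 141. ] w 13.1 gf 59.0 F [ 0.3  0.  -3.6] t 11.95 j6 -1.77
tilt 0.08 yang 85.47 xw [-0.997  0.079  0.001] yw [ 0.079  0.997 -0.   ]
shift now [ 0.9 36.6  1. ] 36.6
turn 0.003 shift after turn [ 1.  36.6  1. ]
```

View pics/l5.png

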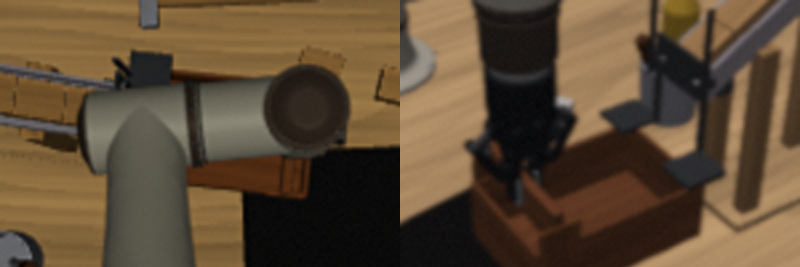

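The near and far ears, at (695,168) and (628,115), sit over the tote's two side rims. I finish the approach and then raise.

Request:
send_rows --series '[[[1,15,0],[0,0,0],5],[[0,14,0],[0,0,0],5],[[0,7.5,0],[0,0,0],5],[[0,0,0],[0,0,0],5],[[0,0,-10],[0,0,0],5],[[0,0,-10],[0,0,0],5],[[0,0,-10],[0,0,0],5],[[0,0,-10],[0,0,0],5]]'

```text
clock: 12.85
position: [563.3, -57.7, 183.2]
ee_rot: [0.041, 0.999, -0.0, -0.0]
contact_force: [-1.0, 0.5, -5.8]
gripper_width: 13.4
grasp_force: 58.9
```

Request:
send_rows --series '[[[0,0,-10],[0,0,0],5],[[0,0,-10],[0,0,0],5],[[0,0,-10],[0,0,0],5],[[0,0,-3],[0,0,0],5],[[0,0,0],[0,0,0],5],[[0,0,0],[0,0,0],5],[[0,0,0],[0,0,0],5],[[0,0,0],[0,0,0],5]]'

```text
clock: 13.65
position: [563.3, -57.4, 214.5]
ee_rot: [0.041, 0.999, -0.0, -0.001]
contact_force: [0.3, -1.6, -6.4]
gripper_width: 13.3
grasp_force: 60.5
```

```bash
python3 - <<'E'
from h import *
go(564.6,-55,213,85.3)
b=snap('scene','s6')
cv2.imwrite('pics/l6.png',cv2.resize(b[130:250,210:360][:,:,::-1],(600,480),interpolation=cv2.INTER_CUBIC))
E
```

```text
pos [563.3 -57.4 214.5] w 13.3 gf 60.5 F [ 0.3 -1.6 -6.4] t 13.65 j6 -1.84
tilt 0.09 yang 85.34 xw [-0.997  0.081  0.002] yw [ 0.081  0.997 -0.   ]
shift now [-1.1  2.5  1.5] 3.1
turn 0.001 shift after turn [-1.1  2.5  1.5]
```

View pics/l6.png

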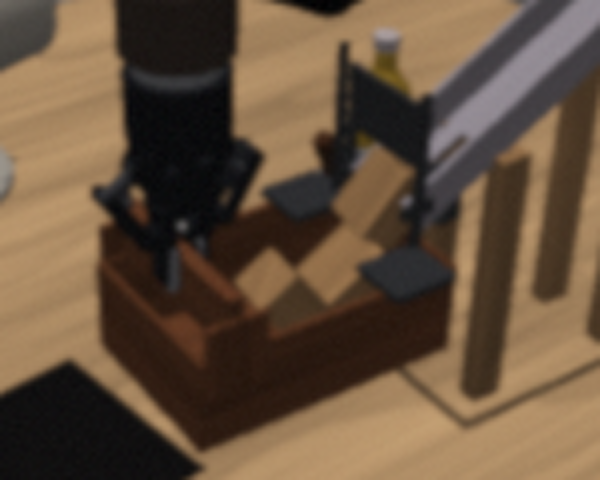

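The gate is up. Two blocks are in the tote, at (270,280) and (345,265), and the third at (380,190) is at the mouth, either still coming or resting on the second. I wait briefly and look again.

Request:
send_rows --series '[[[0,0,0],[0,0,0],5],[[0,0,0],[0,0,0],5],[[0,0,0],[0,0,0],5],[[0,0,0],[0,0,0],5],[[0,0,0],[0,0,0],5]]'

```text
clock: 14.2
position: [563.5, -57.2, 215.2]
ee_rot: [0.041, 0.999, 0.0, -0.0]
contact_force: [-0.9, 0.3, -6.7]
gripper_width: 13.3
grasp_force: 60.6
```

```bash
python3 - <<'E'
from h import *
go(564.6,-55,213,85.3)
b=snap('scene','s7')
a=cv2.imread('pics/s6.png')
print((np.abs(a[130:250,210:360].astype(int)-b[130:250,210:360,::-1]).max(2)>25).sum())
cv2.imwrite('pics/l7.png',cv2.resize(b[140:220,260:340][:,:,::-1],(640,600),interpolation=cv2.INTER_CUBIC))
E
```

```text
pos [563.5 -57.2 215.2] w 13.3 gf 60.6 F [-0.9  0.3 -6.7] t 14.2 j6 -1.84
tilt 0.03 yang 85.35 xw [-0.997  0.081  0.   ] yw [0.081 0.997 0.   ]
shift now [-0.9  2.3  2.2] 3.3
turn 0.001 shift after turn [-0.9  2.3  2.2]
733
```

View pics/l7.png

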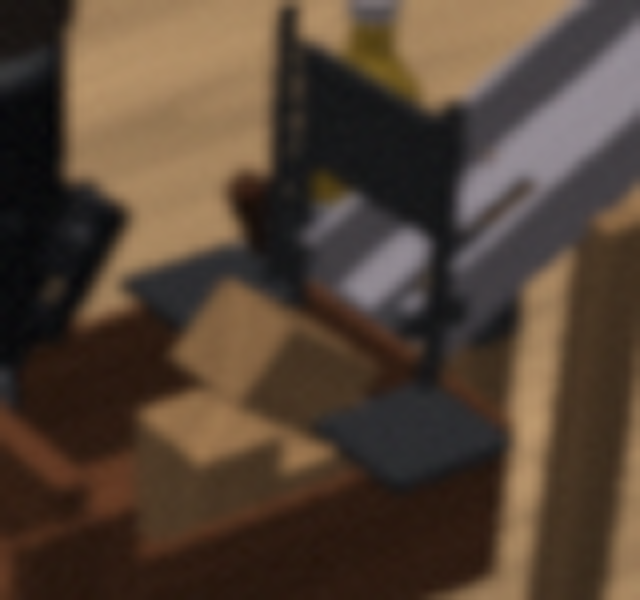

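All three blocks are in the tote and the chute is empty. I lower it, retreat along the chute's axis and return to the mat.

Request:
send_rows --series '[[[0,0,6],[0,0,0],5],[[0,0,11],[0,0,0],5],[[0,0,12],[0,0,0],5],[[0,0,12],[0,0,0],5],[[0,0,12],[0,0,0],5],[[0,0,12],[0,0,0],5],[[0,0,9],[0,0,0],5],[[0,-10,0],[0,0,0],5]]'

```text
clock: 15.05
position: [562.0, -66.9, 139.6]
ee_rot: [0.04, 0.999, -0.0, -0.002]
contact_force: [-1.1, -0.1, -5.7]
gripper_width: 12.7
grasp_force: 60.9
```

Request:
send_rows --series '[[[0,-15,0],[0,0,0],5],[[0,-15,0],[0,0,0],5],[[12,-26,0],[0,0,0],5],[[16,-28,0],[0,0,0],5],[[16,-28,0],[0,0,0],5],[[16,-28,0],[0,0,0],5],[[16,-28,0],[0,0,0],5],[[10,-20,0],[0,0,0],5]]'

```text
clock: 15.85
position: [460.5, -250.3, 142.3]
ee_rot: [0.042, 0.999, -0.0, 0.001]
contact_force: [1.0, -0.3, -5.8]
gripper_width: 13.4
grasp_force: 60.9
```

Request:
send_rows --series '[[[0,-5,0],[0,0,-0.03],5],[[0,0,10],[0,0,-0.04],5],[[0,0,10],[0,0,0],5],[[0,0,0],[0,0,0],5],[[0,0,0],[0,0,0],5]]'

```text
clock: 16.35
position: [461.5, -253.0, 121.4]
ee_rot: [0.006, 1.0, -0.0, 0.0]
contact_force: [0.1, -0.4, -4.9]
gripper_width: 13.2
grasp_force: 61.0
```

```bash
python3 - <<'E'
from h import *
go(461,-253,100,89.3)
b=snap('scene','s8')
cv2.imwrite('pics/l8.png',cv2.resize(b[130:280,120:360][:,:,::-1],(800,500),interpolation=cv2.INTER_CUBIC))
E
```

```text
pos [ 461.5 -253.   121.4] w 13.2 gf 61.0 F [ 0.1 -0.4 -4.9] t 16.35 j6 -1.39
tilt 0.02 yang 89.32 xw [-1.     0.012 -0.   ] yw [ 0.012  1.    -0.   ]
shift now [ 0.5  0.  21.4] 21.4
turn 0.0 shift after turn [ 0.5  0.  21.4]
```

View pics/l8.png

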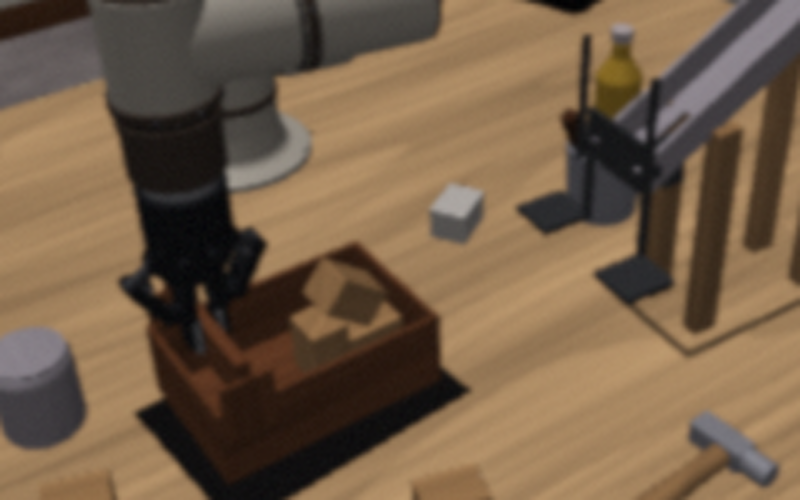

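All three blocks are in the tote, the gate is shut and the tote is just above its mat. I set it down, release and rise.

Request:
send_rows --series '[[[0,0,10],[0,0,0],5],[[0,0,7],[0,0,0],5],[[0,0,5],[0,0,0],5],[[0,0,0],[0,0,0],5],[[0,0,0],[0,0,0],5]]'

```text
clock: 16.9
position: [461.5, -252.6, 99.5]
ee_rot: [0.005, 1.0, -0.0, -0.0]
contact_force: [-1.3, -0.3, 0.1]
gripper_width: 13.1
grasp_force: 61.9
```

Request:
send_rows --series '[[[0,0,0],[0,0,0],30],[[0,0,0],[0,0,0],50],[[0,0,0],[0,0,0],50],[[0,0,-25],[0,0,0],50],[[0,0,-40],[0,0,0],60],[[0,0,-40],[0,0,0],70],[[0,0,-40],[0,0,0],80],[[0,0,-40],[0,0,0],80]]'

```text
clock: 17.7
position: [461.4, -252.6, 286.3]
ee_rot: [0.006, 1.0, -0.0, 0.001]
contact_force: [2.0, 0.4, -0.1]
gripper_width: 79.9
grasp_force: 0.0
```

Request:
send_rows --series '[[[40,0,-5],[0,0,0],80],[[40,0,-5],[0,0,0],80],[[30,0,0],[0,0,0],80],[[0,0,0],[0,0,0],80]]'

```text
clock: 18.1
position: [348.6, -251.2, 295.4]
ee_rot: [0.006, 1.0, -0.0, 0.001]
contact_force: [0.6, 0.2, 1.4]
gripper_width: 80.0
grasp_force: 0.0
```

```bash
python3 - <<'E'
from h import *
go(461,-253,280,89.3)
a=snap('top','t9');b=snap('scene','s9')
cv2.imwrite('pics/l9.png',cv2.resize(a[145:265,240:380][:,:,::-1],(700,600),interpolation=cv2.INTER_CUBIC))
E
```

```text
pos [ 348.6 -251.2  295.4] w 80.0 gf 0.0 F [0.6 0.2 1.4] t 18.1 j6 -1.34
tilt 0.12 yang 89.27 xw [-1.     0.013 -0.002] yw [ 0.013  1.    -0.   ]
shift now [-112.3   -0.4   15.6] 113.4
turn -0.001 shift after turn [-112.3   -0.4   15.6]
```

View pics/l9.png

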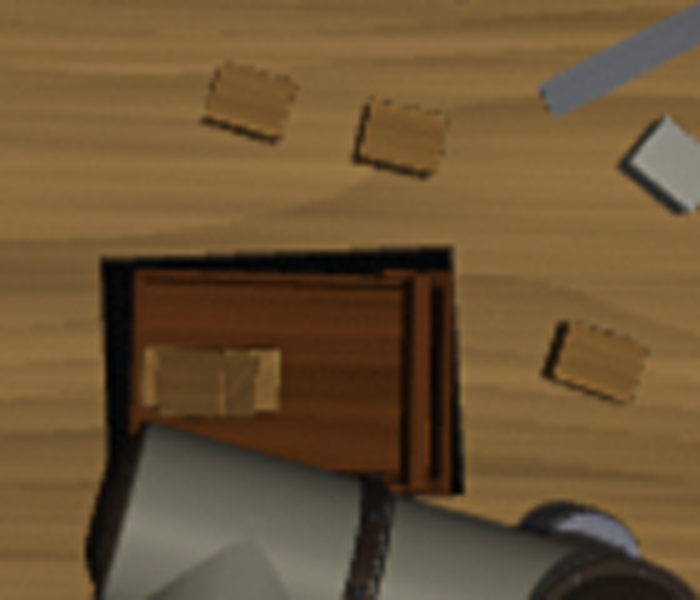

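The three caught blocks sit in a row at (145-280, 347-415), the tote is well on the mat, and S blocks A, B and C have not moved. I now work out the free bay and the turns needed.

```bash
python3 - <<'E'
from h import *
f=lambda p:(np.array(p)+.5)/5-.5+[240,145]
for p in((280,350),(280,412),(145,347)): print(onz('top',f(p),48))
print(onz('top',f((160,420)),85),onz('top',f((253,350)),85))
go(476.6,-400.4,120,160.3)
E
```

```text
[ 479.87124064 -161.60752653   48.        ]
[ 434.11087391 -162.25724305   48.        ]
[479.78799982 -61.49307326  48.        ]
[426.98896172 -72.64264476  85.        ] [ 478.86049592 -138.77094379   85.        ]
pos [ 351.5 -251.6  295. ] w 79.6 gf 0.0 F [ 0.2 -0.4  0.1] t 18.2 j6 -1.34
tilt 0.13 yang 89.33 xw [-1.     0.012 -0.002] yw [ 0.012  1.    -0.001]
shift now [-126.5 -147.2  175.4] 261.6
turn -1.239 shift after turn [  98.  -167.6  175.4]
```

Request:
send_rows --series '[[[-32,-36.8,0],[0,0,0],80],[[-32,-36.8,0],[0,0,0],80],[[-32,-36.8,0],[0,0,-0.13],80],[[0,0,10],[0,0,-0.14],80],[[0,0,20],[0,0,-0.14],80],[[0,0,30],[0,0,-0.14],80],[[0,0,30],[0,0,-0.14],80],[[0,0,30],[0,0,-0.14],80]]'

```text
clock: 19.0
position: [447.4, -363.1, 172.3]
ee_rot: [-0.401, 0.916, 0.0, -0.0]
contact_force: [0.5, -0.6, 0.0]
gripper_width: 80.1
grasp_force: 0.0
```

Request:
send_rows --series '[[[0,0,20],[0,0,-0.14],80],[[0,0,20],[0,0,-0.14],80],[[0,0,0],[0,0,-0.13],80],[[0,0,0],[0,0,0],80]]'

```text
clock: 19.4
position: [447.0, -363.0, 132.6]
ee_rot: [-0.577, 0.817, 0.001, -0.001]
contact_force: [0.5, 0.5, 0.5]
gripper_width: 80.0
grasp_force: 0.0
```

```bash
python3 - <<'E'
from h import *
go(476.6,-400.4,6,160.3)
E
```

```text
pos [ 447.  -363.   132.6] w 80.0 gf 0.0 F [0.5 0.5 0.5] t 19.4 j6 0.06
tilt 0.13 yang 160.42 xw [-0.335 -0.942  0.   ] yw [-0.942  0.335  0.002]
shift now [ 25.4 -40.7 126.5] 135.3
turn 0.002 shift after turn [ 25.3 -40.8 126.5]
```

Request:
send_rows --series '[[[25.4,-40.7,0],[0,0,0],80],[[0,0,25],[0,0,0],80],[[0,0,40],[0,0,0],80],[[0,0,35],[0,0,0],80],[[0,0,18],[0,0,0],80],[[0,0,8],[0,0,0],80],[[0,0,0],[0,0,0],60],[[0,0,0],[0,0,0],30]]'

```text
clock: 20.2
position: [477.4, -401.1, 9.4]
ee_rot: [-0.576, 0.817, -0.001, 0.0]
contact_force: [-0.2, -0.0, 1.1]
gripper_width: 53.1
grasp_force: 0.0
```

Request:
send_rows --series '[[[0,0,0],[0,0,0],30],[[0,0,0],[0,0,0],30],[[0,0,0],[0,0,0],30],[[0,0,-30],[0,0,0],30],[[0,0,-45],[0,0,0],30],[[0,0,-45],[0,0,-0.11],30],[[0,0,-45],[0,0,-0.11],30],[[0,0,0],[0,0,-0.11],30]]'

```text
clock: 21.0
position: [479.3, -402.8, 181.7]
ee_rot: [-0.705, 0.709, -0.007, 0.002]
contact_force: [0.5, 0.1, 0.2]
gripper_width: 44.2
grasp_force: 61.9
```

```bash
python3 - <<'E'
from h import *
go(434,-204,68,179.3)
E
```

```text
pos [ 479.3 -402.8  181.7] w 44.2 gf 61.9 F [0.5 0.1 0.2] t 21.0 j6 0.43
tilt 0.87 yang 179.63 xw [-0.007 -1.     0.008] yw [-1.     0.006 -0.013]
shift now [-199.4   48.   111.4] 233.4
turn 0.006 shift after turn [-199.1   49.1  111.4]
```

Request:
send_rows --series '[[[-40,9,0],[0,0,0],30],[[-40,9,0],[0,0,0],30],[[-40,10,0],[0,0,0],30],[[-40,10,0],[0,0,0],30],[[-39,9,0],[0,0,0],30],[[0,0,10],[0,0,0],30],[[0,0,0],[0,0,0],30]]'

```text
clock: 21.7
position: [430.5, -200.0, 162.6]
ee_rot: [-0.703, 0.711, 0.001, -0.0]
contact_force: [0.7, 0.7, -1.2]
gripper_width: 44.4
grasp_force: 61.9
```

```bash
python3 - <<'E'
from h import *
go(434,-204,68,179.3)
E
```

```text
pos [ 430.5 -200.   162.6] w 44.4 gf 61.9 F [ 0.7  0.7 -1.2] t 21.7 j6 0.08
tilt 0.1 yang 179.4 xw [-0.011 -1.    -0.001] yw [-1.     0.011  0.002]
shift now [ 4.  -3.7 94.6] 94.8
turn 0.002 shift after turn [ 4.  -3.7 94.6]
```

Request:
send_rows --series '[[[4,-3.5,25],[0,0,0],30],[[0,0,35],[0,0,0],30],[[0,0,22],[0,0,0],30],[[0,0,12],[0,0,0],30],[[0,0,0],[0,0,0],30],[[0,0,0],[0,0,0],54],[[0,0,0],[0,0,0],54],[[0,0,0],[0,0,0],54]]'

```text
clock: 22.5
position: [435.7, -205.3, 70.3]
ee_rot: [-0.703, 0.711, -0.001, 0.001]
contact_force: [-0.6, 0.0, -0.3]
gripper_width: 54.0
grasp_force: 0.0
```

Request:
send_rows --series '[[[0,0,-25],[0,0,0],54],[[0,0,-45],[0,0,0],54],[[0,0,-45],[0,0,0],80],[[0,0,0],[0,0,0],80]]'

```text
clock: 22.9
position: [439.2, -206.1, 191.7]
ee_rot: [-0.703, 0.711, -0.007, 0.004]
contact_force: [0.5, -0.5, -0.4]
gripper_width: 79.3
grasp_force: 0.0
```

```bash
python3 - <<'E'
from h import *
go(643,-252,130,169)
a=snap('top','ta'); o=cv2.imread('pics/top0.png')[:,:,::-1].astype(int)
d=np.abs(a-o).max(2)>25
for n,(x,y) in dict(A=(250,103),B=(400,136),C=(600,362)).items():
    u,v=int(240+x/5),int(145+y/5); print(n,d[v-12:v+12,u-14:u+14].sum())
E
```

```text
pos [ 439.2 -206.1  191.7] w 79.3 gf 0.0 F [ 0.5 -0.5 -0.4] t 22.9 j6 0.09
tilt 0.92 yang 179.4 xw [-0.011 -1.     0.004] yw [-1.     0.01  -0.016]
shift now [  43.6 -203.2   65. ] 217.8
turn 0.182 shift after turn [   6.2 -207.8   65. ]
A 0
B 0
C 85
```

Request:
send_rows --series '[[[9,-40,0],[0,0,0],80],[[9,-41,0],[0,0,0],80],[[9,-41,0],[0,0,0],80],[[9,-41,0],[0,0,0],80],[[8,-41,0],[0,0,0],80],[[0,0,30],[0,0,0.09],80],[[0,0,35],[0,0,0.09],80],[[0,0,0],[0,0,0],80]]'

```text
clock: 23.75
position: [634.2, -250.2, 112.0]
ee_rot: [-0.636, 0.772, 0.006, -0.004]
contact_force: [-1.5, 0.1, -0.8]
gripper_width: 80.1
grasp_force: 0.0
```

```bash
python3 - <<'E'
from h import *
go(643,-252,6,169)
E
```

```text
pos [ 634.2 -250.2  112. ] w 80.1 gf 0.0 F [-1.5  0.1 -0.8] t 23.75 j6 -0.05
tilt 0.81 yang 168.93 xw [-0.192 -0.981 -0.002] yw [-0.981  0.192  0.014]
shift now [  0.3 -10.4 105.9] 106.4
turn -0.001 shift after turn [  0.3 -10.4 105.9]
```

Request:
send_rows --series '[[[0,-9,20],[0,0,0],80],[[0,0,35],[0,0,0],80],[[0,0,30],[0,0,0],80],[[0,0,18],[0,0,0],80],[[0,0,3],[0,0,0],80],[[0,0,0],[0,0,0],60],[[0,0,0],[0,0,0],30],[[0,0,0],[0,0,0],30]]'

```text
clock: 24.55
position: [648.9, -253.5, 16.2]
ee_rot: [-0.637, 0.771, -0.002, 0.001]
contact_force: [0.1, 0.7, -0.2]
gripper_width: 43.9
grasp_force: 62.6
```

Request:
send_rows --series '[[[0,0,0],[0,0,0],30],[[0,0,0],[0,0,0],30],[[0,0,-30],[0,0,0],30],[[0,0,-45],[0,0,0],30],[[0,0,-45],[0,0,-0.09],30],[[0,0,-45],[0,0,-0.09],30],[[0,0,0],[0,0,0],30]]'

```text
clock: 25.25
position: [651.0, -254.5, 187.7]
ee_rot: [-0.704, 0.71, -0.007, 0.004]
contact_force: [-0.3, 1.1, 0.6]
gripper_width: 43.5
grasp_force: 62.8
```

```bash
python3 - <<'E'
from h import *
go(489,-204,68,179.3)
E
```

```text
pos [ 651.  -254.5  187.7] w 43.5 gf 62.8 F [-0.3  1.1  0.6] t 25.25 j6 0.13
tilt 0.93 yang 179.45 xw [-0.01  -1.     0.005] yw [-1.     0.01  -0.015]
shift now [-49.5 164.3 116.9] 207.6
turn 0.003 shift after turn [-49.1 164.4 116.9]
```

Request:
send_rows --series '[[[-12,40,0],[0,0,0],30],[[-12,42,0],[0,0,0],30],[[-12,41,0],[0,0,0],30],[[-12,41,0],[0,0,0],30],[[0,0,0],[0,0,0],30],[[0,0,15],[0,0,0],30],[[0,0,0],[0,0,0],30],[[0,0,0],[0,0,0],30]]'

```text
clock: 26.05
position: [484.2, -203.3, 163.3]
ee_rot: [-0.703, 0.711, 0.0, -0.0]
contact_force: [-0.3, -0.5, 0.2]
gripper_width: 43.9
grasp_force: 62.8
```

```bash
python3 - <<'E'
from h import *
go(489,-204,78,179.3)
E
```

```text
pos [ 484.2 -203.3  163.3] w 43.9 gf 62.8 F [-0.3 -0.5  0.2] t 26.05 j6 0.08
tilt 0.01 yang 179.31 xw [-0.012 -1.     0.   ] yw [-1.     0.012  0.   ]
shift now [ 0.6 -4.9 85.3] 85.5
turn 0.0 shift after turn [ 0.6 -4.9 85.3]
```

Request:
send_rows --series '[[[0,-5,25],[0,0,0],30],[[0,0,35],[0,0,0],30],[[0,0,17],[0,0,0],30],[[0,0,8],[0,0,0],30],[[0,0,0],[0,0,0],30],[[0,0,0],[0,0,0],54],[[0,0,0],[0,0,0],54],[[0,0,0],[0,0,0],54]]'

```text
clock: 26.85
position: [489.6, -203.3, 79.5]
ee_rot: [-0.703, 0.711, -0.001, 0.001]
contact_force: [-0.8, 0.5, 0.6]
gripper_width: 53.8
grasp_force: 0.0
```

Request:
send_rows --series '[[[0,0,-25],[0,0,0],54],[[0,0,-40],[0,0,0],54],[[0,0,-40],[0,0,0],80],[[0,0,0],[0,0,0],80],[[0,0,0],[0,0,0],80]]'

```text
clock: 27.35
position: [489.4, -203.2, 185.0]
ee_rot: [-0.703, 0.711, -0.001, 0.001]
contact_force: [-0.4, -0.3, -1.6]
gripper_width: 79.8
grasp_force: 0.0
```

```bash
python3 - <<'E'
from h import *
go(667.4,-140,120,166)
a=snap('top','tb'); o=cv2.imread('pics/top0.png')[:,:,::-1].astype(int)
d=np.abs(a-o).max(2)>25
for n,(x,y) in dict(A=(250,103),B=(400,136),C=(600,362)).items():
    u,v=int(240+x/5),int(145+y/5); print(n,d[v-12:v+12,u-14:u+14].sum())
E
```

```text
pos [ 489.4 -203.2  185. ] w 79.8 gf 0.0 F [-0.4 -0.3 -1.6] t 27.35 j6 0.08
tilt 0.23 yang 179.3 xw [-0.012 -1.     0.   ] yw [-1.     0.012 -0.004]
shift now [ -65.3 -177.    65.8] 199.8
turn 0.232 shift after turn [-104.3 -157.2   65.8]
A 0
B 59
C 106
```

Request:
send_rows --series '[[[-13,-36,0],[0,0,0],80],[[-18,-47,0],[0,0,0],80],[[-18,-47,0],[0,0,0],80],[[-16,-47,0],[0,0,0],80],[[0,0,30],[0,0,0.11],80],[[0,0,35],[0,0,0.12],80],[[0,0,0],[0,0,0],80],[[0,0,0],[0,0,0],80]]'

```text
clock: 28.2
position: [665.3, -140.9, 117.1]
ee_rot: [-0.618, 0.786, 0.001, -0.002]
contact_force: [-0.5, -0.2, 1.2]
gripper_width: 79.9
grasp_force: 0.0
```

```bash
python3 - <<'E'
from h import *
go(667.4,-140,8,166)
E
```

```text
pos [ 665.3 -140.9  117.1] w 79.9 gf 0.0 F [-0.5 -0.2  1.2] t 28.2 j6 -0.27
tilt 0.2 yang 166.3 xw [-0.237 -0.972  0.002] yw [-0.972  0.237  0.003]
shift now [ -1.5  -2.1 109.1] 109.2
turn 0.005 shift after turn [ -1.5  -2.1 109.1]
```

Request:
send_rows --series '[[[-1,-2,20],[0,0,0],80],[[0,0,35],[0,0,0],80],[[0,0,32],[0,0,0],80],[[0,0,18],[0,0,0],80],[[0,0,4],[0,0,0],80],[[0,0,0],[0,0,0],60],[[0,0,0],[0,0,0],30],[[0,0,0],[0,0,0],30]]'

```text
clock: 29.0
position: [670.3, -140.3, 12.5]
ee_rot: [-0.617, 0.787, -0.002, 0.002]
contact_force: [1.0, 0.2, 0.3]
gripper_width: 43.9
grasp_force: 61.8
```

Request:
send_rows --series '[[[0,0,0],[0,0,0],30],[[0,0,0],[0,0,0],30],[[0,0,-30],[0,0,0],30],[[0,0,-45],[0,0,0],30],[[0,0,-50],[0,0,-0.11],30],[[0,0,-50],[0,0,-0.12],30],[[0,0,0],[0,0,0],30],[[0,0,0],[0,0,0],30]]'

```text
clock: 29.8
position: [668.5, -139.9, 186.5]
ee_rot: [-0.703, 0.712, -0.001, 0.002]
contact_force: [-0.9, 0.7, -2.3]
gripper_width: 44.2
grasp_force: 62.1
```

```bash
python3 - <<'E'
from h import *
go(461,-204,170,179.3)
a=snap('top','tc')
cv2.imwrite('pics/lc.png',cv2.resize(a[145:265,240:380][:,:,::-1],(700,600),interpolation=cv2.INTER_CUBIC))
E
```

```text
pos [ 668.5 -139.9  186.5] w 44.2 gf 62.1 F [-0.9  0.7 -2.3] t 29.8 j6 -0.04
tilt 0.23 yang 179.27 xw [-0.013 -1.    -0.001] yw [-1.     0.013 -0.004]
shift now [ 66.7 206.7  15.7] 217.8
turn -0.0 shift after turn [ 66.7 206.8  15.7]
```

View pics/lc.png

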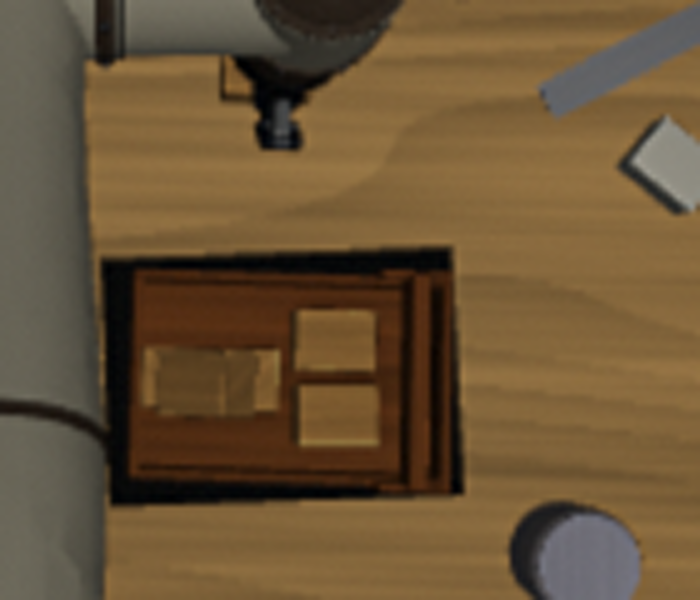

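Both placed blocks lie flat side by side at (335,340) and (337,415). The last one goes on top of them, centred.

Request:
send_rows --series '[[[12,38,0],[0,0,0],30],[[14,43,0],[0,0,0],30],[[14,43,0],[0,0,0],30],[[14,43,0],[0,0,0],30],[[12,39,0],[0,0,0],30],[[0,0,15],[0,0,0],30],[[0,0,0],[0,0,0],30],[[0,0,0],[0,0,0],30]]'

```text
clock: 30.65
position: [461.1, -203.6, 168.3]
ee_rot: [-0.703, 0.711, 0.001, -0.001]
contact_force: [0.7, -0.3, -0.6]
gripper_width: 44.0
grasp_force: 62.1
```

```bash
python3 - <<'E'
from h import *
go(461.5,-204,70,179.3)
E
```

```text
pos [ 461.1 -203.6  168.3] w 44.0 gf 62.1 F [ 0.7 -0.3 -0.6] t 30.65 j6 0.08
tilt 0.15 yang 179.31 xw [-0.012 -1.    -0.   ] yw [-1.     0.012  0.003]
shift now [ 0.5 -0.7 98.3] 98.4
turn 0.0 shift after turn [ 0.5 -0.7 98.3]
```

Request:
send_rows --series '[[[0,0,25],[0,0,0],30],[[0,0,35],[0,0,0],30],[[0,0,22],[0,0,0],30],[[0,0,12],[0,0,0],30],[[0,0,0],[0,0,0],30],[[0,0,0],[0,0,0],54],[[0,0,0],[0,0,0],54],[[0,0,0],[0,0,0],54]]'

```text
clock: 31.45
position: [462.3, -203.6, 76.3]
ee_rot: [-0.703, 0.711, -0.001, 0.001]
contact_force: [-0.9, 0.2, -0.2]
gripper_width: 54.0
grasp_force: 0.0
```

Request:
send_rows --series '[[[0,0,-25],[0,0,0],54],[[0,0,-40],[0,0,0],54],[[0,0,-45],[0,0,0],54],[[0,0,-45],[0,0,0],54],[[-30,30,0],[0,0,0],54],[[-30,30,0],[0,0,0],54],[[-30,30,0],[0,0,0],54],[[0,0,0],[0,0,0],54]]'

```text
clock: 32.25
position: [369.0, -110.8, 231.1]
ee_rot: [-0.704, 0.71, -0.0, 0.001]
contact_force: [0.7, 0.0, 0.7]
gripper_width: 54.1
grasp_force: 0.0
```

```bash
python3 - <<'E'
from h import *
go(370,-110,220,179.3)
a=snap('top','td'); b=snap('scene','sd')
cv2.imwrite('pics/ld.png',cv2.resize(np.hstack([a[130:280,120:380],b[120:270,110:360]])[:,:,::-1],(800,235),interpolation=cv2.INTER_CUBIC))
E
```

```text
pos [ 369.  -110.8  231.1] w 54.1 gf 0.0 F [0.7 0.  0.7] t 32.25 j6 -0.14
tilt 0.13 yang 179.5 xw [-0.009 -1.    -0.002] yw [-1.     0.009 -0.002]
shift now [-0.7 -0.9 11.1] 11.2
turn 0.003 shift after turn [-0.7 -0.9 11.1]
```

View pics/ld.png

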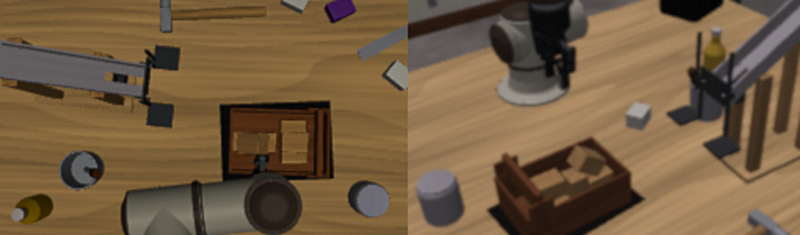

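```bash
python3 -c "
from h import *
print(job_done())"
```

```text
the job is handed in; nothing more can be done
None
```

The job is handed in and the verdict isn't shown to me: the last images show the pin in the cup, the gate shut, the tote on its mat with the three chute blocks and no loose blocks left on the bench (the last one, set on top of two others, was not checked close up), but I viewed 16 pictures, over the limit of 14.

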